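Lock the lower mould half in, close the split casting mould and hold it shut

ROBOT

A 6-joint arm with a two-finger parallel gripper is mounted at the origin on the work surface. World frame = base frame: x ahead of the robot, y to its left, z up, the work surface at z = 0. Lengths are in m, angles in rad, forces in N, time in s.
With the tool pointing down it reaches from about 0.225 to 0.875 m from the base axis. Payload 3.4 kg.
Tool frame: the origin (TCP) lies where the fingers leave the gripper's body, on its centre line; the fingertips stand 73 mm ahead of it and the grasp point (between the pads) lies 54 mm ahead of it (manip.grip_point_offset is the distance from the TCP to the grasp point, in m); z points along the fingers, y is the line along which they close (so a half turn about z gives the same grasp; the last joint's range is limited). The gripper opens to 85 mm and grips with 20 to 120 N. Pads are 22 mm wide; open, the fingers measure 114 mm over their backs; the gripper's body (76 mm by 85 mm) begins 54 mm behind the grasp point. The pads swing forward as they close: fully open they stand 13 mm farther back than shut.
Start: joints at [-1.407, 0.276, 1.505, -0, 1.361, -0.121], TCP at [0.162, -0.552, 0.304] pointing down, gripper open.
Joint ranges: [-2.89, 2.89], [-0.75, 2.08], [0.22, 2.7], [-1.18, 4.32], [0.11, 2.71], [-2.7, 2.7]. Speed limits (rad/s): [2.57, 2.57, 3.14, 3.14, 3.14, 3.14].

INTERFACE

Orientations are given as a unit quaternion [w, x, y, z].
In Python, from rig import sensors, cams, manip, spotter gives the robot as it stands.
- The arm moves only by the tool drive_tool, never from a script. Its argument "targets" is a list of rows, each a list of 4 numbers: the shift along the world's x, y, z in m, then the turn about the world's z in degrees. In form: [[dx, dy, dz, spin], ...]. A call has exactly 5 rows; each row shifts and turns the commanded pose from where the row before left it; what a row does not reach is not made up. A row lasts 1/8 s, in which the tool goes at most 62.5 mm and 10.7 degrees, less where a joint would pass 70% of its speed; a pose out of reach is approached as far as the arm can. A call is refused whole if a number of a shift passes 0.0625 or a number of a turn 10.7, either way. A call with a gripper value outside its range is refused whole. "jaw" is the finger opening in m, from 0 to 0.0854, set as the call begins (left out, the last holds). The fingers move at their own pace and stop on an object; "force" is the grip in N (left out, the last holds). Time passes only in rows, so rows that do not move let the fingers close, or fill a call up. It gives the time, the measured TCP pose, the force and the opening at its end, in the units of the state.
- sensors.get_state(): the state, without advancing time (a new reading comes with each control period).
- cams.get_image(name): name is "scene" or "top" or "wrist"; returns a dict with "color" (420x560x3 uint8, red, green, blue), "intrinsics" (3x3 intrinsics, pixels), "R" (3x3) and "t" (3): a world point X has camera coordinates R X + t. Camera axes: x right, y down, z forward; pixel columns grow to the right and rows downward; lengths in m; the calibration is good to about 2 mm. A picture is of the moment at which its call begins. There is no depth.
- manip.sign_off(): hands the job in, once; it reports no verdict.
Trained networks look in the newest picture that a camera, given by its name, has taken for a name from the list of things; names that differ only in an ending like _2 or _b are one class to them, and where a whole thing is asked for, a point or a joint stands for the part that bears it (a point fixed in the world has none). Each returns a list of dicts, best first, with "score" (0 to 1); they miss things now and then, are a little off and sometimes report something else, mostly with a low value. They report only what shows in the picture. A call takes as long as a camera call.
- spotter.find_in(query, camera): "point" ([x, y, z] in m, in world coordinates, good to about 4 mm: the middle of the surface that is visible of it).
- spotter.landmark_of(query, camera): "point" ([x, y, z] in m, in world coordinates, good to about 4 mm: a listed point, or the origin of a listed thing).
The state is a dict: "clock": time; "qpos": joint angles; "qd": joint speeds; "effort": joint torques, N m; "position": TCP position; "ee_rot": TCP orientation; "contact_force": force on the tool from outside, world axes, zero at the start; "moment": the same for the moment, N m; "width": finger opening in m.
Only numpy, scipy, OpenCV 4.12 (cv2) and the standard library are available. Lean on these libraries where they do the work, as an engineer would, in place of code of your own. Each camera call takes 0.05 s, during which the arm holds its last target. There are 200 camera calls.

TASK

First swing the red keeper bar fully shut over the ledge of the lower mould half, until it snaps into its detent. Then pick up the upper mould half by its blue rib, lower it onto the two dowels until the faces meet flush, and press it down firmly, with about 15 N. Finish while still holding it: do not let go of the rib, keep pressing with the keeper shut, and leave the bottle, the jar and the tip rack where they stand.

Things in the scene. Friction and masses are not known exactly. Their poses are not given: they have to be found in the camera images.
- fixture: grey mould fixture fixed to the bench: base plate 190 x 140 mm, 10 mm thick, with a nest of low steel rails (tops 16 mm above the bench) in its middle. Origin at the centre of the plate's underside, on the bench; z up. The red keeper bar lies along its -y side, pivoted at its +x end
- lower_half: aluminium lower mould half, loose in the fixture's nest (1.2 mm play): 80 (x) x 60 (y) mm block, 24 mm high, with a 12 mm high, 15 mm wide ledge along each +-y side (90 mm over the ledges) and a blue cavity mark on top. Origin at the centre of its underside, 10 mm above the bench; z up. Two steel dowels stand on its top face at (x, y) = (+28, +17) and (-28, -17) mm: 10 mm diameter, 16 mm tall, the upper 7 mm tapering to 4.4 mm diameter
- lower_face (a point): centre of the lower half's flat top (parting) face, at the dowels' feet, 24 mm above the lower half's origin, so 34 mm above the bench; axes as the lower half's
- upper_half: aluminium upper mould half lying parting face down on the bench: plate 80 (x) x 60 (y) x 20 mm with two 12 mm through holes at (x, y) = (+28, +17) and (-28, -17) mm, and a blue grip rib on top, 50 mm long (along x), 20 mm wide (along y), from 20 to 52 mm above the underside. Origin at the centre of its underside; z up. About 0.32 kg. A half turn about z makes no difference: it fits either way round. Shut, its origin coincides with point lower_face
- upper_grip (a point): middle of the upper half's blue grip rib, 42 mm above its underside (10 mm below the rib's top); take the rib across its 20 mm width
- keeper (a joint): angle of the red keeper bar about its upright pivot (rad): 0 = fully shut over the lower half's -y ledge, against its stop and in its detent; grows to at most 1.4 as it swings out sideways (anticlockwise from above opens, clockwise shuts). Turns easily and stays where left, until, at about 0.22 rad, the bar must be pushed past a spring ball (3 to 4 N at the knob); in the last 0.04 rad the ball pops up behind the bar and keeps it shut
- keeper_knob (a point): middle of the black upright knob near the free end of the keeper bar: 18 mm diameter, 32 mm tall, standing from 32.5 to 64.5 mm above the bench; this point is on its axis at 48.5 mm height, 140 mm from the pivot. The bar is 14 mm wide, its underside 24.5 mm and its top 32.5 mm above the bench
- keeper_hinge (a point): point on the keeper bar's upright pivot axis, at the same height as point keeper_knob
- bottle: glass reagent bottle with blue cap, 68 mm across, 150 mm tall, standing on the bench; origin at the centre of its underside. A bystander: leave it where it is
- jar: white plastic jar with red cap, 64 mm across, 85 mm tall, standing on the bench; origin at the centre of its underside. A bystander: leave it where it is
- tip_rack: white and blue pipette tip rack, 85 x 122 x 60 mm, standing on the bench; origin at the centre of its underside. A bystander: leave it where it is

How it is judged:
On the way:
1. the keeper bar is shut in its detent (below 0.04 rad) while the upper half is still off the mould (more than 60 mm from the lower face) (value of joint keeper below 0.04 rad and distance between upper_half and lower_face above 0.06 m), for 0.2 s.
At the end, for the whole second after the job is handed in: Keeper bar below 0.04 rad; upper half at rest on the dowels, faces meeting (2 mm in height, 3 mm sideways, 0.08 rad in yaw either way round, 0.05 rad of level), lower half down in its nest; fingers still holding the upper half and pressing it on the lower with over 8 N (value of joint keeper below 0.04 rad and horizontal distance between upper_half and lower_face below 0.003 m and z of upper_half in the frame of lower_face between -0.003 and 0.002 m and angle between the x axis of upper_half and the x axis of lower_half, either way round below 0.08 rad and angle between upper_half's own z axis and vertical below 0.05 rad and z of lower_half in the frame of fixture below 0.012 m and contact force between upper_half and lower_half above 8 N and contact force between the fingers and upper_half above 2 N and linear speed of upper_half below 0.02 m/s); the arm keeps its last pose, push and grip.
It fails at once if the bottle is shifted more than 30 mm (distance of bottle from where it was at the start of the episode above 0.03 m).
It fails at once if the jar is shifted more than 30 mm (distance of jar from where it was at the start of the episode above 0.03 m).
It fails at once if the tip rack is shifted more than 30 mm (distance of tip_rack from where it was at the start of the episode above 0.03 m).
It also fails if it takes over 59 s, if anything falls off the work surface, if the arm or the gripper's body presses on something with over 40 N, if the wrist force passes 120 N, or if a joint passes its speed limit or range.

## Working session

There is one attempt and no reset: what is moved stays moved. The work goes in short steps, Python scripts to look and compute and a tool call to move; the robot and the scene stay as the last step left them, time stands still between calls to the robot, and variables do not carry over. Pictures are saved under pics/ and viewed, on a budget of 10 in all, crops included, one or two more only if the job needs it, and the job is handed in when it is done.

Besides the shell and the picture viewer there is one more tool, called after "Emit:" as name(argument=value, ...) on one line, values as JSON. drive_tool: Moves the arm, as the interface text tells. Its arguments: {"type":"object","properties":{"targets":{"type":"array","items":{"type":"array","items":{"type":"number"}}},"jaw":{"type":"number"},"force":{"type":"number"}},"required":["targets"]}

```bash
mkdir -p pics; ls; cat > h.py <<'E'
from rig import sensors,cams,manip,spotter
import numpy as np,cv2
def snap(n,f):
    d=cams.get_image(n); cv2.imwrite('pics/'+f,d['color'][:,:,::-1]); return d
def proj(d,X):
    c=d['R']@np.array(X)+d['t']; p=d['intrinsics']@c; return p[:2]/p[2]
def back(d,uv,z):
    r=d['R'].T@np.linalg.inv(d['intrinsics'])@np.array([uv[0],uv[1],1.]); o=-d['R'].T@d['t']
    return o+r*(z-o[2])/r[2]
E
python3 - <<'E'
from h import *
print(sensors.get_state())
for c in ['top','scene']:
    d=snap(c,c+'0.png'); print(c,-d['R'].T@d['t'])
    for q in ['fixture','lower_half','lower_face','upper_half','upper_grip','keeper_knob','keeper_hinge','bottle','jar','tip_rack']:
        for r in spotter.landmark_of(q,c)[:2]: print(q,np.round(r['point'],4),round(r['score'],2),proj(d,r['point']).round())
E
```

```text
pics
{'clock': 0.0, 'qpos': array([-1.40701862e+00,  2.76573999e-01,  1.50615519e+00,  1.08607346e-05,
        1.36071537e+00, -1.21020116e-01]), 'qd': array([ 1.47994650e-03,  1.17993807e-03,  1.36307121e-04,  5.26903746e-05,
       -1.06821388e-03,  2.08371089e-04]), 'effort': array([ 1.64045182e-04, -4.16766572e+01, -2.45802712e+01, -3.77237177e-05,
        1.11554601e-02,  1.17246466e-05]), 'position': array([ 0.16147276, -0.55143094,  0.30304279]), 'ee_rot': array([-9.25853773e-04,  9.89878133e-01,  1.41916963e-01, -1.44855155e-05]), 'contact_force': array([0.24163801, 0.10620072, 0.28869658]), 'moment': array([-0.02684213, -0.04367599,  0.00191506]), 'width': 0.08548479572863277}
top [0.41698228 0.05218424 1.34134046]
fixture [ 0.5238 -0.0161 -0.0011] 0.89 [292. 217.]
lower_half [ 0.5257 -0.015   0.0102] 0.6 [292. 216.]
lower_face [ 0.527  -0.0105  0.0363] 0.7 [291. 215.]
lower_face [ 0.3916  0.4947 -0.0031] 0.55 [139. 255.]
upper_half [0.4965 0.287  0.0014] 0.72 [202. 224.]
upper_grip [0.4944 0.2866 0.0415] 0.58 [200. 224.]
keeper_knob [ 0.4559 -0.1399  0.0486] 0.6 [331. 237.]
[... 192 characters left out ...]
 0.95 [412. 271.]
tip_rack [ 0.3901  0.491  -0.0006] 0.64 [140. 255.]
scene [1.29217601 0.28130521 1.19079538]
fixture [ 5.27e-01 -1.26e-02  3.00e-04] 0.86 [267. 213.]
lower_half [ 0.5252 -0.0135  0.0082] 0.88 [267. 212.]
lower_face [ 0.5261 -0.0167  0.031 ] 0.55 [266. 207.]
upper_half [ 0.493   0.2892 -0.0012] 0.58 [359. 232.]
upper_half [ 0.3928  0.4912 -0.0006] 0.17 [427. 226.]
upper_grip [0.4964 0.2854 0.0417] 0.78 [360. 226.]
keeper_knob [ 0.4579 -0.1415  0.0474] 0.68 [238. 178.]
keeper_hinge [ 0.5768 -0.0666  0.0519] 0.59 [245. 211.]
bottle [0.7397 0.1196 0.0024] 0.96 [283. 281.]
jar [ 0.3457 -0.4222 -0.0024] 0.93 [180. 144.]
tip_rack [ 3.924e-01  4.899e-01 -2.000e-04] 0.56 [427. 226.]
```

```bash
python3 - <<'E'
import cv2
a=cv2.imread('pics/top0.png'); cv2.imwrite('pics/topc.png',cv2.resize(a[140:300,110:430],None,fx=2.5,fy=2.5,interpolation=3))
E
```

```text
(no output)
```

View pics/topc.png

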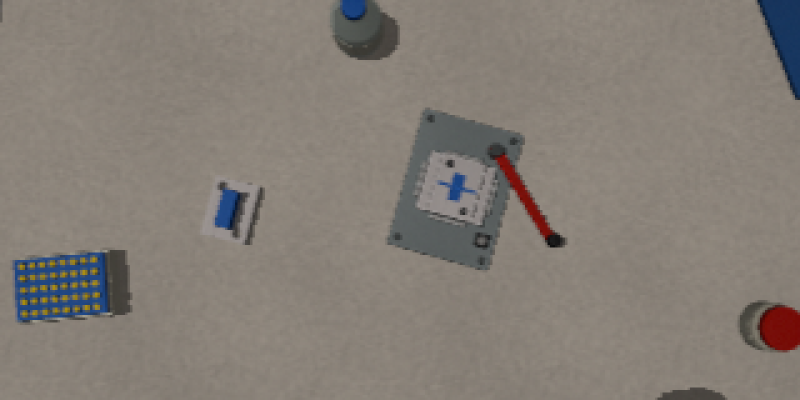

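Top view (2.5x crop, origin at pixel 110,140): the fixture plate has corners at about (427,110), (524,135), (488,268) and (388,242), so its yaw is about -16.5°. The keeper is open, with its pivot at (497,150) and knob at (555,240). The upper half is at (230,210). The network points agree with the picture, so I'm moving above the knob.

Emit:
drive_tool(targets=[[0.0296, 0.041, -0.005, 1.6], [0.0296, 0.041, -0.005, 1.6], [0.0296, 0.041, -0.005, 1.6], [0.0296, 0.041, -0.005, 1.6], [0.0296, 0.041, -0.005, 1.6]], jaw=0.04, force=30)

```text
clock: 1.72
position: [0.3104, -0.3456, 0.279]
ee_rot: [0.0, 0.978, 0.211, 0.0]
contact_force: [1.1, -0.2, -0.3]
width: 0.0402
```

Emit:
drive_tool(targets=[[0.0296, 0.041, -0.005, 1.6], [0.0296, 0.041, -0.005, 1.6], [0.0296, 0.041, -0.005, 1.6], [0.0296, 0.041, -0.005, 1.6], [0.0296, 0.041, -0.005, 1.6]])

```text
clock: 2.35
position: [0.4585, -0.1405, 0.2541]
ee_rot: [0.0, 0.96, 0.279, 0.0]
contact_force: [0.5, -0.2, -0.3]
width: 0.0399
```

```bash
python3 - <<'E'
from h import *
d=snap('wrist','w1.png'); s=sensors.get_state(); print(s['clock'],s['position'],s['ee_rot'],-d['R'].T@d['t'])
for c in ['wrist','top']:
  if c=='top': d=cams.get_image(c)
  for q in ['keeper_knob','keeper_hinge','lower_face','fixture','upper_half','upper_grip']:
    for r in spotter.landmark_of(q,c)[:1]: print(c,q,np.round(r['point'],4),round(r['score'],2),proj(d,r['point']).round())
E
```

```text
2.4 [ 0.46122593 -0.13576587  0.25348598] [-0.0020566   0.95994466  0.28017037  0.00256792] [ 0.51793422 -0.10137578  0.32461778]
wrist keeper_knob [ 0.4583 -0.1369  0.0449] 0.96 [274. 197.]
wrist keeper_hinge [ 0.5741 -0.0651  0.049 ] 0.81 [276.  28.]
wrist lower_face [ 0.527  -0.0145  0.0336] 0.93 [194.  50.]
top keeper_knob [ 0.4587 -0.1387  0.0532] 0.69 [331. 236.]
top keeper_hinge [ 0.5787 -0.0609  0.0491] 0.68 [307. 199.]
top lower_face [ 0.5249 -0.013   0.0343] 0.73 [292. 216.]
top fixture [ 0.5222 -0.0132 -0.004 ] 0.97 [291. 217.]
top upper_half [ 0.4954  0.2855 -0.0005] 0.66 [202. 224.]
top upper_grip [0.4956 0.2845 0.0448] 0.71 [200. 223.]
```

View pics/w1.png

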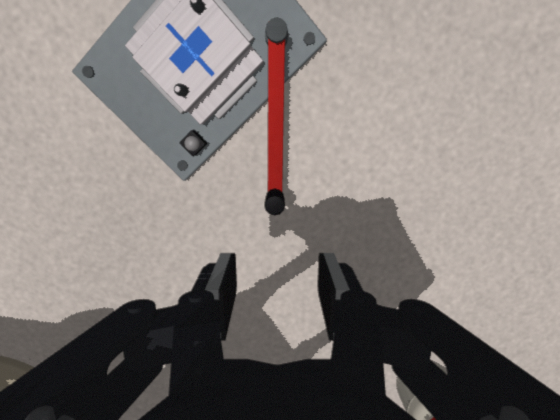

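Wrist view: the knob is at (275,200), in line with the bar and midway between the fingers, and the hinge is at (277,30). I'm lowering straight over the knob.

Emit:
drive_tool(targets=[[0, 0.003, -0.03, 0], [0, 0, -0.03, 0], [0, 0, -0.03, 0], [0, 0, -0.03, 0], [0, 0, -0.021, 0]])

```text
clock: 3.68
position: [0.4571, -0.1389, 0.1118]
ee_rot: [-0.0, 0.961, 0.278, -0.0]
contact_force: [1.3, 0.7, 0.0]
width: 0.04
```

Emit:
drive_tool(targets=[[0, 0, 0, 0], [0, 0, 0, 0], [0, 0, 0, 0], [0, 0, 0, 0], [0, 0, 0, 0]], jaw=0.028)

```text
clock: 4.3
position: [0.4577, -0.1389, 0.1134]
ee_rot: [0.0, 0.96, 0.278, 0.0]
contact_force: [0.1, -0.4, 0.0]
width: 0.028
```

Emit:
drive_tool(targets=[[-0.0059, 0.0104, 0, -4.9], [-0.005, 0.0109, 0, -4.9], [-0.0041, 0.0112, 0, -4.9], [-0.0031, 0.0116, 0, -4.9], [-0.0021, 0.0117, 0, -4.9]])

```text
clock: 4.92
position: [0.4374, -0.0828, 0.1132]
ee_rot: [0.0, 0.998, 0.067, 0.0]
contact_force: [-0.0, -0.3, -0.2]
width: 0.0282
```

```bash
python3 - <<'E'
from h import *
for c in ['wrist','top']:
  d=snap(c,c+'2.png')
  for q in ['keeper_knob','keeper_hinge','lower_face','fixture']:
    for r in spotter.landmark_of(q,c)[:1]: print(c,q,np.round(r['point'],4),round(r['score'],2),proj(d,r['point']).round())
s=sensors.get_state(); print(s['position'],s['contact_force'])
E
```

```text
wrist keeper_knob [ 0.4397 -0.0873  0.048 ] 0.6 [288. 270.]
wrist lower_face [ 0.5265 -0.0161  0.0311] 0.83 [155.  55.]
top keeper_hinge [ 0.5792 -0.059   0.0495] 0.65 [306. 199.]
top lower_face [ 0.5252 -0.0115  0.0344] 0.78 [291. 216.]
top fixture [ 5.21e-01 -1.49e-02 -4.00e-04] 0.72 [292. 218.]
[ 0.43747122 -0.08340564  0.11291168] [ 0.01932014 -0.39078285 -0.08070366]
```

View pics/wrist2.png

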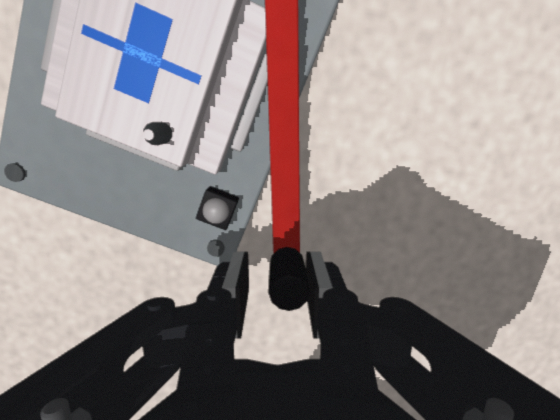

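The knob (288,280) sits between the fingers against the outer one, and the ball post is ahead at (217,205). Continuing the arc.

Emit:
drive_tool(targets=[[-0.0011, 0.012, 0, -4.9], [-0.0001, 0.0119, 0, -4.9], [0.0009, 0.012, 0, -4.9], [0.002, 0.0118, 0, -4.9], [0.003, 0.0116, 0, -4.9]])

```text
clock: 6.05
position: [0.4423, -0.0239, 0.113]
ee_rot: [0.0, 0.989, -0.146, 0.0]
contact_force: [-1.0, -6.4, 0.9]
width: 0.0283
```

Emit:
drive_tool(targets=[[0.0006, 0.0019, 0, 0], [0.0006, 0.0019, 0, 0], [0, 0, 0, 0], [0, 0, 0, 0], [0, 0, 0, 0]])

```text
clock: 6.68
position: [0.4424, -0.0233, 0.1129]
ee_rot: [0.004, 0.99, -0.143, -0.001]
contact_force: [-3.7, -14.0, 1.0]
width: 0.0277
```

```bash
python3 - <<'E'
from h import *
for c in ['wrist','top']:
  d=snap(c,c+'3.png')
  for q in ['keeper_knob','keeper_hinge','lower_face']:
    for r in spotter.landmark_of(q,c)[:1]: print(c,q,np.round(r['point'],4),round(r['score'],2),proj(d,r['point']).round())
s=sensors.get_state(); print(s['position'],s['contact_force'])
E
```

```text
wrist keeper_knob [ 0.4419 -0.0275  0.0467] 0.86 [285. 271.]
wrist lower_face [ 0.5261 -0.0126  0.0339] 0.9 [200. 102.]
top keeper_hinge [ 0.5803 -0.0591  0.0509] 0.46 [306. 199.]
top lower_face [ 0.5259 -0.0116  0.0335] 0.55 [291. 215.]
[ 0.44240149 -0.02332866  0.11285145] [ -4.09313218 -14.06902171   0.84799062]
```

View pics/wrist3.png

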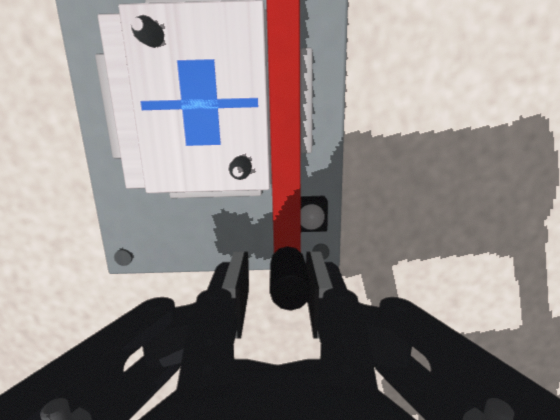

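Wrist view: the bar lies over the ledge parallel to the block, and the ball (313,215) is up behind it. The 14 N push against the stop confirms it is shut. I'm backing off, opening, rising and moving to the upper half.

Emit:
drive_tool(targets=[[-0.0012, -0.0038, 0, 0], [0, 0, 0, 0], [0, 0, 0.03, 0], [0, 0, 0.04, 0], [0, 0, 0.05, 0]], jaw=0.036)

```text
clock: 7.7
position: [0.4415, -0.0233, 0.2335]
ee_rot: [-0.0, 0.989, -0.145, -0.001]
contact_force: [0.8, -0.2, -0.9]
width: 0.0357
```

```bash
python3 - <<'E'
from h import *
d=cams.get_image('wrist'); cv2.imwrite('pics/w4.png',d['color'][:,:,::-1])
for q in ['keeper_knob','keeper_hinge','lower_face']:
    for r in spotter.landmark_of(q,'wrist')[:1]: print(q,np.round(r['point'],4),round(r['score'],2),proj(d,r['point']).round())
hsv=cv2.cvtColor(d['color'],cv2.COLOR_RGB2HSV)
m=cv2.inRange(hsv,(95,120,60),(125,255,255)); n,l,st,ce=cv2.connectedComponentsWithStats(m)
k=1+st[1:,4].argmax(); ys,xs=np.where(l==k); P=np.array([back(d,(x,y),.034)[:2] for x,y in zip(xs,ys)],np.float32)
print('blue',len(xs),cv2.minAreaRect(P*1000),P.min(0),P.max(0),P.mean(0))
r=cv2.inRange(hsv,(0,150,60),(6,255,255))
ys,xs=np.where(r>0);P=np.array([back(d,(x,y),.0325)[:2] for x,y in zip(xs,ys)],np.float32); print('bar',cv2.minAreaRect(P*1000), cv2.fitLine(P,2,0,.01,.01).ravel())
# upper half rib in top view
d=cams.get_image('top');hsv=cv2.cvtColor(d['color'],cv2.COLOR_RGB2HSV)
m=cv2.inRange(hsv,(95,120,60),(125,255,255)); m[:, :180]=0;m[:,225:]=0;m[:190]=0;m[260:]=0
ys,xs=np.where(m>0);P=np.array([back(d,(x,y),.052)[:2] for x,y in zip(xs,ys)],np.float32);print('rib',len(xs),cv2.minAreaRect(P*1000),P.mean(0))
print(sensors.get_state()['position'])
E
```

```text
keeper_knob [ 0.4412 -0.0289  0.0489] 0.68 [284. 204.]
keeper_hinge [ 0.5775 -0.066   0.0499] 0.92 [280.  10.]
lower_face [ 0.5268 -0.0123  0.0341] 0.91 [234. 107.]
blue 1043 ((525.5225830078125, -11.890565872192383), (34.98899459838867, 38.76578140258789), 26.69048500061035) [ 0.50705194 -0.03681693] [0.54380625 0.012812  ] [ 0.52575755 -0.01210322]
bar ((508.30511474609375, -46.95885467529297), (13.826947212219238, 127.17646789550781), 75.0580062866211) [ 0.96656495 -0.25642195  0.51234424 -0.04795872]
rib 92 ((496.2968444824219, 283.8791809082031), (19.26654815673828, 48.43794250488281), 76.3823013305664) [0.49605733 0.28397164]
[ 0.44158836 -0.02339289  0.23255738]
```

Emit:
drive_tool(targets=[[0, 0.04, 0.01, 0], [0, 0.04, 0.007, 0], [0.002, 0.04, 0, 0], [0.002, 0.04, 0, 0], [0.002, 0.04, 0, 0]], jaw=0.05)

```text
clock: 8.57
position: [0.447, 0.1774, 0.2479]
ee_rot: [0.001, 0.989, -0.145, -0.002]
contact_force: [0.7, -0.4, 0.0]
width: 0.0502
```

Emit:
drive_tool(targets=[[0.003, 0.036, 0, 0], [0.003, 0.036, 0, 0], [0.003, 0.036, 0, 0], [0, 0, 0, 0], [0, 0, 0, 0]])

```text
clock: 9.2
position: [0.4562, 0.2836, 0.2483]
ee_rot: [0.001, 0.989, -0.145, -0.001]
contact_force: [-0.3, -1.3, 0.9]
width: 0.0498
```

```bash
cat > rib.py <<'E'
from h import *
d=snap('wrist','w5.png')
for q in ['upper_half','upper_grip']:
    for r in spotter.landmark_of(q,'wrist')[:1]: print(q,np.round(r['point'],4),round(r['score'],2),proj(d,r['point']).round())
hsv=cv2.cvtColor(d['color'],cv2.COLOR_RGB2HSV)
m=cv2.inRange(hsv,(95,120,60),(125,255,255)); n,l,st,ce=cv2.connectedComponentsWithStats(m)
k=1+st[1:,4].argmax(); ys,xs=np.where(l==k); P=np.array([back(d,(x,y),.052)[:2] for x,y in zip(xs,ys)],np.float32)
print('rib',len(xs),cv2.minAreaRect(P*1000),P.mean(0)); s=sensors.get_state(); print(s['position'],s['ee_rot'],s['qpos'],s['contact_force'],s['clock'])
E
python3 rib.py
```

```text
upper_half [ 0.4945  0.2878 -0.0008] 0.84 [261. 153.]
upper_grip [0.4918 0.2875 0.0437] 0.75 [261. 162.]
rib 2818 ((404.62396240234375, 496.4732666015625), (51.00241470336914, 122.93909454345703), 7.219888687133789) [0.41133514 0.49491596]
[0.45676144 0.28319779 0.24941047] [ 5.46337276e-04  9.89339636e-01 -1.45624479e-01 -5.45207425e-04] [ 4.25690302e-01  2.57429107e-01  1.67221148e+00 -3.50900194e-04
  1.21346036e+00  2.28889800e+00] [-0.30531277  0.9670804  -0.22817278] 9.35
```

View pics/w5.png

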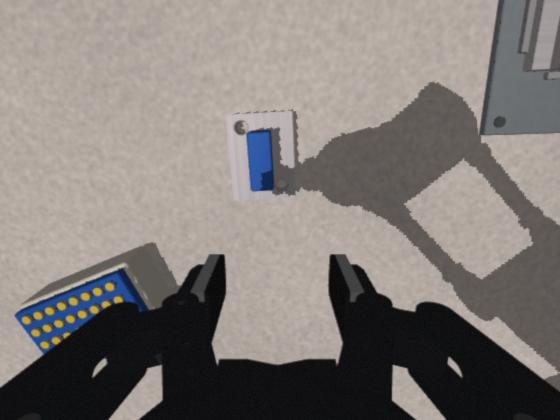

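The upper half is at (262,155), with its hole at (241,128) on the +x,+y side, so its diagonal suits the dowels. My colour mask picked up the rack, so I'm restricting it to the rib.

```bash
sed -i "s/^k=1+.*argmax();/g=proj(d,[.494,.2865,.052]); k=1+np.argmin(np.hypot(*(ce[1:]-g).T)+1000*(st[1:,4]<150));/" rib.py; python3 rib.py
```

```text
upper_half [ 0.4938  0.2872 -0.0013] 0.64 [262. 155.]
upper_grip [0.4952 0.2877 0.0395] 0.82 [259. 159.]
rib 1369 ((493.7793273925781, 286.61370849609375), (19.575223922729492, 49.75691223144531), 76.64800262451172) [0.49434647 0.28649527]
[0.45705767 0.28348819 0.24997515] [ 1.07440349e-04  9.89341257e-01 -1.45615471e-01 -3.59069700e-05] [ 4.25854543e-01  2.57003189e-01  1.67130625e+00 -1.51365361e-04
  1.21345992e+00  2.28897392e+00] [ 0.46288308 -0.1084735   0.39572275] 9.5
```

Emit:
drive_tool(targets=[[0.0125, 0.0011, -0.03, 1.7], [0.0125, 0.0011, -0.03, 1.7], [0.012, 0.0011, -0.03, 0], [0, 0, -0.03, 0], [0, 0, -0.01, 0]])

```text
clock: 10.12
position: [0.4932, 0.2867, 0.1183]
ee_rot: [0.001, 0.993, -0.116, -0.002]
contact_force: [0.1, 0.0, -1.1]
width: 0.0499
```

Emit:
drive_tool(targets=[[0, 0, -0.013, 0], [0, 0, -0.01, 0], [0, 0, 0, 0], [0, 0, 0, 0], [0, 0, 0, 0]])

```text
clock: 10.75
position: [0.4944, 0.2877, 0.0976]
ee_rot: [-0.0, 0.993, -0.116, 0.001]
contact_force: [-0.4, 0.2, -0.3]
width: 0.05
```

```bash
python3 - <<'E'
from h import *
d=snap('wrist','w6.png'); s=sensors.get_state(); print(s['position'],s['ee_rot'],s['contact_force'],s['clock'])
E
```

```text
[0.4943306  0.28770158 0.09748933] [-2.47700779e-04  9.93293487e-01 -1.15618964e-01  4.93364011e-04] [ 0.21007016 -0.85093719  0.59630092] 10.8
```

View pics/w6.png

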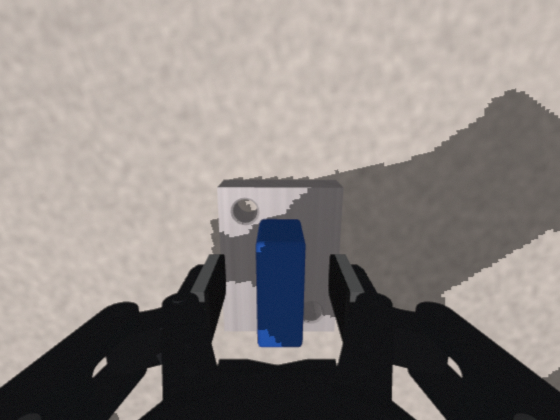

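The rib (257–303, 220–345) is square and centred between the pads. I'm gripping it.

Emit:
drive_tool(targets=[[0, 0, 0, 0], [0, 0, 0, 0], [0, 0, 0, 0], [0, 0, 0, 0], [0, 0, 0, 0]], jaw=0.0, force=80)

```text
clock: 11.42
position: [0.4942, 0.2876, 0.0974]
ee_rot: [-0.0, 0.993, -0.116, 0.0]
contact_force: [0.1, -0.6, 4.3]
width: 0.0187
```

```bash
python3 - <<'E'
from h import *
d=snap('wrist','w7.png'); s=sensors.get_state(); print(s['position'],s['ee_rot'],s['contact_force'],s['clock'],s['width'])
# plate far edge, tool-frame: project outline for the hypothesis and report hole position
g=cv2.cvtColor(d['color'],cv2.COLOR_RGB2GRAY)
from scipy.spatial.transform import Rotation as R
w,x,y,z=s['ee_rot']; Rt=R.from_quat([x,y,z,w]).as_matrix(); 
print('hole px if centred',proj(d,[s['position'][0],s['position'][1],.02]+np.r_[Rt[:2,0]*.028-Rt[:2,1]*.017,0]))
print('rib far top edge',[proj(d,[s['position'][0],s['position'][1],.052]+np.r_[Rt[:2,0]*.025+Rt[:2,1]*k,0]) for k in(-.01,.01)])
print('plate far top corners',[proj(d,[s['position'][0],s['position'][1],.02]+np.r_[Rt[:2,0]*.04+Rt[:2,1]*k,0]) for k in(-.03,.03)])
c=d['color'][150:300,190:370,::-1]; cv2.imwrite('pics/w7c.png',cv2.resize(c,None,fx=4,fy=4,interpolation=cv2.INTER_CUBIC))
E
```

```text
[0.49426053 0.28759385 0.09735057] [-8.33453370e-05  9.93290546e-01 -1.15645163e-01  2.83798958e-04] [-1.43280878 -1.0520023   4.62758412] 11.475 0.018547452952041677
hole px if centred [242.76803583 208.94559033]
rib far top edge [array([252.45773287, 238.91466841]), array([303.63460487, 238.94874387])]
plate far top corners [array([214.61333509, 184.60812291]), array([341.11641087, 184.68974189])]
```

View pics/w7c.png

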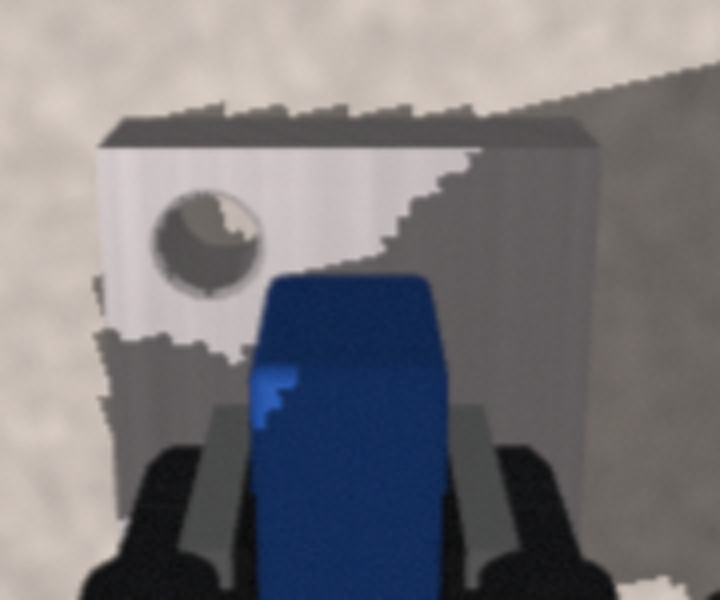

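Hole at (242,211) and plate corners at (214.5,187) and (340,187) in full-picture pixels. The half is therefore square in the grip and about 1 mm behind the TCP along tool x. I'm lifting it and carrying it to a pose just short of the mould, from where the dowels stay visible.

Emit:
drive_tool(targets=[[0, 0, 0.015, 0], [0, 0, 0.02, 0], [0, 0, 0.025, 0], [0, 0, 0.03, 0], [0, 0, 0.02, 0]])

```text
clock: 12.1
position: [0.494, 0.2876, 0.2083]
ee_rot: [-0.0, 0.993, -0.116, 0.0]
contact_force: [-0.1, -0.1, -2.6]
width: 0.0187
```

Emit:
drive_tool(targets=[[-0.0054, -0.0277, 0, -0.3], [-0.0054, -0.0277, 0, -0.3], [-0.0054, -0.0277, 0, -0.3], [-0.0054, -0.0277, 0, -0.4], [-0.0054, -0.0277, 0, -0.4]])

```text
clock: 12.72
position: [0.4664, 0.1481, 0.207]
ee_rot: [0.0, 0.991, -0.13, -0.0]
contact_force: [-0.0, 0.3, -2.5]
width: 0.0185
```

Emit:
drive_tool(targets=[[-0.0054, -0.0277, 0, 0], [-0.0054, -0.0277, 0, 0], [-0.0054, -0.0277, 0, 0], [-0.0054, -0.0277, 0, 0], [-0.0054, -0.0277, 0, 0]])

```text
clock: 13.35
position: [0.4394, 0.0097, 0.207]
ee_rot: [0.0, 0.991, -0.13, -0.0]
contact_force: [0.6, -0.1, -2.5]
width: 0.0186
```

Emit:
drive_tool(targets=[[0, 0, 0, 0], [0, 0, 0, 0], [0, 0, 0, 0], [0, 0, 0, 0], [0, 0, 0, 0]])

```text
clock: 13.98
position: [0.4401, 0.011, 0.2069]
ee_rot: [0.0, 0.992, -0.13, -0.0]
contact_force: [0.1, -0.0, -2.8]
width: 0.0187
```

```bash
python3 - <<'E'
from h import *
d=snap('wrist','w8.png'); s=sensors.get_state(); print(s['position'],s['ee_rot'],s['contact_force'],s['clock'],s['width'])
for q in ['keeper_knob','keeper_hinge','lower_face','upper_half']:
    for r in spotter.landmark_of(q,'wrist')[:1]: print(q,np.round(r['point'],4),round(r['score'],2),proj(d,r['point']).round())
c=np.array([.526,-.0122,.034]); a=np.radians(-15); ux=np.array([np.cos(a),np.sin(a),0]); uy=np.array([-ux[1],ux[0],0])
print('dowel tops exp',[proj(d,c+ux*.028*k+uy*.017*k+[0,0,.016]) for k in(1,-1)],'top corners',[proj(d,c+ux*.04*i+uy*.03*j) for i in(1,-1) for j in(1,-1)])
cv2.imwrite('pics/w8c.png',cv2.resize(d['color'][0:180,150:390,::-1],None,fx=3.3,fy=3.3,interpolation=cv2.INTER_CUBIC))
E
```

```text
[0.44008406 0.01087241 0.20689033] [ 2.38458724e-05  9.91510068e-01 -1.30029922e-01 -6.82054187e-05] [ 0.14666379 -0.48972533 -2.93732671] 14.025 0.01851314116563339
keeper_knob [ 0.4402 -0.0308  0.0474] 0.96 [331. 201.]
lower_face [ 0.5273 -0.0126  0.0353] 0.61 [278.  89.]
upper_half [0.4402 0.0142 0.1069] 0.69 [272. 246.]
dowel tops exp [array([251.65898142,  42.54656576]), array([302.16508458, 131.83150948])] top corners [array([234.06971587,  28.36578418]), array([321.7758889 ,  28.52991861]), array([237.90768079, 147.17020436]), array([317.37052917, 147.30528856])]
```

View pics/w8c.png

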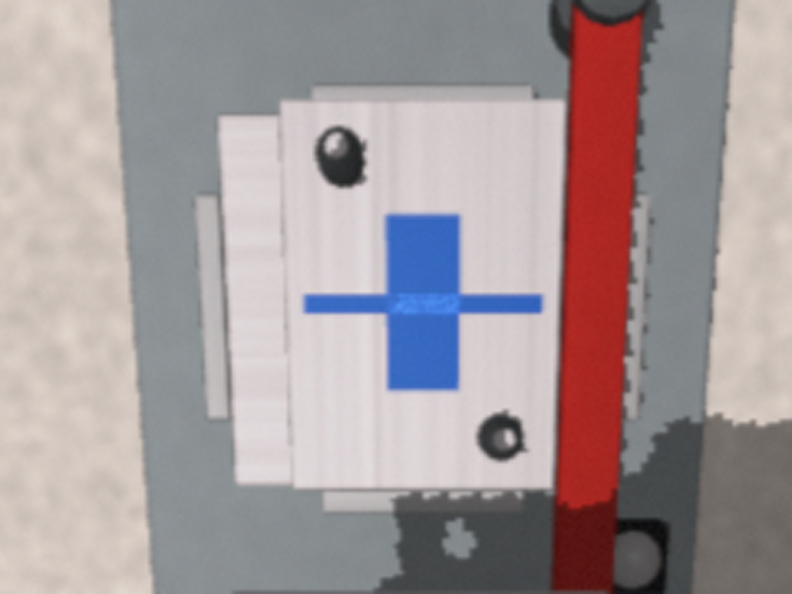

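The dowel tips show at (251.5,43) and (303.6,132) and the block corners are within about 1 mm of prediction, with yaw matching. Block centre is about (0.5252,-0.0120). Moving over it, then partway down.

Emit:
drive_tool(targets=[[0.0172, -0.0046, 0, 0], [0.0172, -0.0046, 0, 0], [0.0172, -0.0046, 0, 0], [0.0172, -0.0046, 0, 0], [0.0173, -0.0047, 0, 0]])

```text
clock: 14.85
position: [0.5275, -0.013, 0.2067]
ee_rot: [0.0, 0.991, -0.13, -0.0]
contact_force: [-0.8, 0.2, -3.5]
width: 0.0186
```

Emit:
drive_tool(targets=[[0, 0, -0.015, 0], [0, 0, -0.02, 0], [0, 0, -0.015, 0], [0, 0, -0.004, 0], [0, 0, 0, 0]])

```text
clock: 15.48
position: [0.526, -0.0125, 0.1528]
ee_rot: [0.0, 0.991, -0.13, -0.0]
contact_force: [-0.9, -0.2, -2.5]
width: 0.0188
```

```bash
python3 - <<'E'
from h import *
s=sensors.get_state(); print(s['position'],s['ee_rot'],s['contact_force'],s['moment'],s['clock'])
E
```

```text
[ 0.52600825 -0.01248532  0.15276649] [ 2.89068061e-05  9.91471420e-01 -1.30324119e-01 -2.15406920e-04] [-0.88185438 -0.2071583  -2.50037552] [0.01347211 0.00400439 0.04859114] 15.475
```

Emit:
drive_tool(targets=[[0, 0, -0.002, 0], [0, 0, -0.002, 0], [0, 0, -0.002, 0], [0, 0, -0.002, 0], [0, 0, -0.002, 0]])

```text
clock: 16.1
position: [0.5261, -0.0126, 0.1428]
ee_rot: [0.0, 0.991, -0.13, 0.0]
contact_force: [-0.2, -0.9, -2.2]
width: 0.0184
```

Emit:
drive_tool(targets=[[0, 0, -0.001, 0], [0, 0, -0.001, 0], [0, 0, -0.001, 0], [0, 0, -0.001, 0], [0, 0, -0.001, 0]])

```text
clock: 16.73
position: [0.5262, -0.0126, 0.1379]
ee_rot: [0.0, 0.991, -0.13, 0.0]
contact_force: [-0.4, -0.5, -2.1]
width: 0.0187
```

The dowels are 9 mm into the holes with no side force. Continuing down.

Emit:
drive_tool(targets=[[0, 0, -0.0012, 0], [0, 0, -0.0012, 0], [0, 0, -0.0012, 0], [0, 0, -0.0012, 0], [0, 0, -0.0012, 0]])

```text
clock: 17.35
position: [0.5262, -0.0126, 0.1319]
ee_rot: [0.0, 0.991, -0.13, -0.0]
contact_force: [0.1, 0.1, -2.0]
width: 0.0187
```

Emit:
drive_tool(targets=[[0, 0, -0.0008, 0], [0, 0, -0.0004, 0], [0, 0, 0, 0], [0, 0, 0, 0], [0, 0, 0, 0]])

```text
clock: 17.98
position: [0.5261, -0.0125, 0.1314]
ee_rot: [0.0, 0.991, -0.13, 0.0]
contact_force: [-2.9, 0.3, 6.1]
width: 0.0189
```

Emit:
drive_tool(targets=[[0, 0, -0.0004, 0], [0, 0, -0.0002, 0], [0, 0, 0, 0], [0, 0, 0, 0], [0, 0, 0, 0]])

```text
clock: 18.6
position: [0.5261, -0.0125, 0.1313]
ee_rot: [0.0, 0.991, -0.13, 0.0]
contact_force: [-4.4, -0.2, 9.1]
width: 0.0188
```

Emit:
drive_tool(targets=[[-0.0003, 0, -0.0004, 0], [0, 0, -0.0003, 0], [0, 0, 0, 0], [0, 0, 0, 0], [0, 0, 0, 0]])

```text
clock: 19.23
position: [0.526, -0.0126, 0.1313]
ee_rot: [0.0, 0.991, -0.13, 0.001]
contact_force: [-3.8, 0.5, 13.0]
width: 0.0184
```

```bash
python3 - <<'E'
from h import *
for c in ['wrist','top','scene']:
  d=snap(c,c+'9.png')
  for q in ['keeper_knob','upper_half','bottle','jar','tip_rack']:
    for r in spotter.landmark_of(q,c)[:1]: print(c,q,np.round(r['point'],4),round(r['score'],2),proj(d,r['point']).round())
s=sensors.get_state(); print(s['position'],s['ee_rot'],s['contact_force'],s['moment'],s['clock'])
a=cv2.imread('pics/scene9.png')[140:300,180:360]; b=cv2.imread('pics/wrist9.png')
cv2.imwrite('pics/fin.png',np.hstack([cv2.resize(a,(472,420),interpolation=cv2.INTER_CUBIC),b[:,120:440]]))
E
```

```text
wrist upper_half [ 0.5262 -0.0123  0.0305] 0.74 [277. 244.]
wrist bottle [ 0.5255 -0.0114  0.0321] 0.36 [276. 247.]
top keeper_knob [ 0.7363  0.1176 -0.001 ] 0.71 [254. 155.]
top upper_half [0.7356 0.1184 0.0016] 0.71 [253. 155.]
top bottle [0.7357 0.1172 0.0015] 0.66 [254. 155.]
top jar [ 0.346  -0.4259  0.0039] 0.72 [414. 271.]
scene upper_half [ 0.5264 -0.0112  0.0353] 0.76 [267. 207.]
scene bottle [ 0.7418  0.1194 -0.002 ] 0.83 [283. 283.]
scene jar [ 0.3476 -0.4243 -0.004 ] 0.79 [179. 144.]
scene tip_rack [ 0.3913  0.4931 -0.0005] 0.88 [428. 226.]
[ 0.52603812 -0.01255196  0.13130554] [ 7.59865958e-05  9.91468891e-01 -1.30341705e-01  6.86619294e-04] [-4.45283351  0.42549024 13.49489928] [ 0.1179793   0.69675571 -0.0050665 ] 20.125
```

View pics/fin.png

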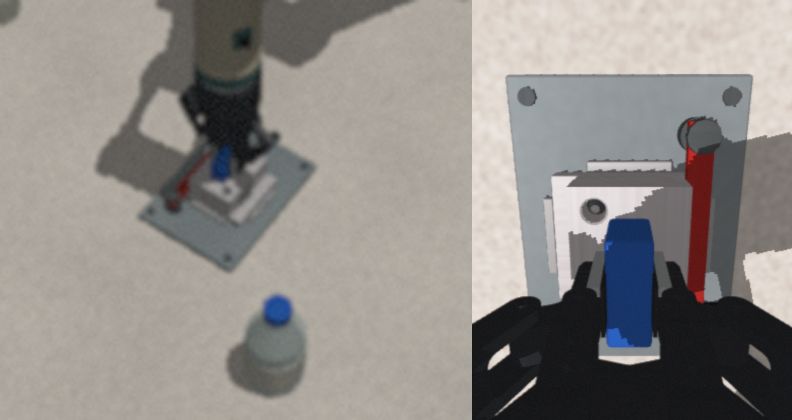

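The upper half is flush on the lower with a dowel visible in its hole at about (594,210), and the red bar lies straight along the ledge. The press is steady at about 13.5 N at the wrist, or roughly 16 N with the part's weight. Handing in.

```bash
python3 -c "
from rig import manip,sensors
s=sensors.get_state();print(s['contact_force'],s['width'],s['clock']);print(manip.sign_off())"
```

```text
[-4.45283351  0.42549024 13.49489928] 0.01877302589482502 20.125
the job is handed in; nothing more can be done
None
```

The job was handed in at 20.1 s with the upper half seated on the dowels, still gripped and pressed down, and the keeper shut. `manip.sign_off()` reported no verdict.

- **Keeper:** I swung the bar shut with the fingers on either side of the knob. It took 14 N against the stop, and the picture then showed the ball popped up behind the bar. The upper half was still on the bench, about 0.3 m away.
- **Upper half:** I gripped the rib at 80 N and lowered it onto the dowels, with no side force until the faces met. They met at TCP height 0.1314 m, exactly where flush should be. The tool's yaw matched the lower half's to within what the picture showed, and its tilt was under 0.002 rad.
- **Press:** The last wrist reading was +13.5 N upward, about 16 N on the faces with the part's weight added. About 4.5 N of sideways force along x and 0.7 N m of moment remained, which I left as harmless.
- **Bystanders:** The last network readings put the bottle, jar and tip rack within about 6 mm of where they started, close to the networks' own error.
- **Checks that disagreed:** In the final top view the networks placed the knob and the upper half on the bottle, and the wrist view gave a low-score bottle on the mould. I discounted these because the pictures contradicted them. No network saw the knob at the end, so the shut keeper rests on the last wrist picture and the earlier force and ball check.

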